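# Pack the finished glass and close the case

### The job

Pack the glassworker's transport case: put exactly three of the five amber glass discs into the compartment with the orange lining and every blue glass bar into the compartment with the pale blue lining, leaving the two spare discs on the cooling board. Only when everything is packed, shut the lid fully, and then swing the red-gripped clamp right down over it. Do not disturb the mug.

Things in the scene. Friction and masses are not known exactly. Their poses are not given: they have to be found in the camera images.
- case: Fixed open blue steel case, 240 (x) x 260 (y) x 55 mm, walls, floor and divider 5 mm. Origin: centre of underside, z up. x points from the clamp side to the hinge side (to the robot's left, within 10 degrees; the open lid stands at the left), y runs along the hinge, towards the robot. A wall along x at y = 0 makes two compartments, each 230 mm in x, 122 mm in y, 50 mm deep.
- amber_side (a point): Centre of the floor of the compartment with the orange lining (the one nearer the robot, case y = +64 mm, 5 mm above the underside); axes as the case.
- blue_side (a point): Centre of the floor of the compartment with the pale blue lining (the one farther from the robot, case y = -64 mm); axes as the case.
- lid (a joint): Angle of the case's flat blue lid (240 mm from hinge to free edge, 260 mm along the hinge, 6 mm thick, 0.35 kg), rad: 0 = shut flat on the rim, 1.57 = upright, at most 1.95 (leaning outward). Starts open at 1.65 to 1.85. The hinge is stiff (0.55 N m), so it stays at any angle; no handle: push its outer face or free edge with the fingertips.
- lid_hinge (a point): Middle of the lid's hinge line, on the lid's underside plane (55 mm above the bench, case x = +120 mm). The hinge line is parallel to case y. The point turns with the lid.
- lid_edge (a point): Middle of the lid's free edge, on its outer (upper) face, 240 mm from the hinge.
- clamp (a joint): Angle of the clamp bar with a red grip, hinged on a steel bracket outside the case wall farthest from the lid hinge, rad: 0 = down flat over the lid's edge, 1.57 = upright, at most 1.9 (leaning away from the case). Starts open at 1.6 to 1.85; 0.12 N m of friction, stays where left. Push it over towards the case and down, only on the shut lid.
- clamp_pivot (a point): Pivot of the clamp bar, 73 mm above the bench, at case x = -137 mm, y = 0; the axis is parallel to case y. The bracket under it is 44 mm wide (case y) and reaches case x = -148 mm. The point turns with the bar.
- clamp_tip (a point): End of the clamp bar, 100 mm from the pivot on the bar's centre line. The bar is 12 mm wide and 10 mm thick; its last 45 mm is the red grip, 20 mm wide and 14 mm thick.
- board: Pale grey cooling board, 300 x 310 x 12 mm, fixed to the bench; the glass lies on it. Origin: centre of its underside.
- mug: White mug, 76 mm across, 90 mm high, standing upright on the bench. Origin: centre of its underside. Bystander.
- amber0: Amber glass disc, 36 mm across, 16 mm thick, 40 g, lying flat. Origin: centre of its underside, z up. All five discs are alike and always present.
- amber1: Amber glass disc, 36 mm across, 16 mm thick, 40 g, lying flat. Origin: centre of its underside, z up. All five discs are alike and always present.
- amber2: Amber glass disc, 36 mm across, 16 mm thick, 40 g, lying flat. Origin: centre of its underside, z up. All five discs are alike and always present.
- amber3: Amber glass disc, 36 mm across, 16 mm thick, 40 g, lying flat. Origin: centre of its underside, z up. All five discs are alike and always present.
- amber4: Amber glass disc, 36 mm across, 16 mm thick, 40 g, lying flat. Origin: centre of its underside, z up. All five discs are alike and always present.
- blue0: Blue glass bar with rounded edges, 32 (x) x 20 (y) x 16 (z) mm, 26 g, lying flat. Origin: centre of its underside. Two to four of the four blue bars are present.
- blue1: Blue glass bar with rounded edges, 32 (x) x 20 (y) x 16 (z) mm, 26 g, lying flat. Origin: centre of its underside. Two to four of the four blue bars are present.
- blue2: Blue glass bar with rounded edges, 32 (x) x 20 (y) x 16 (z) mm, 26 g, lying flat. Origin: centre of its underside. Two to four of the four blue bars are present.
- blue3: Blue glass bar with rounded edges, 32 (x) x 20 (y) x 16 (z) mm, 26 g, lying flat. Origin: centre of its underside. Two to four of the four blue bars are present.

How it is judged:
By the outcome, as a careful person would: the job done as asked, in the order asked, and still so for the second after the job is handed in, with the robot touching nothing.
Of blue0, blue1, blue2, blue3 only 2 to 4 are there at a start; the rules pass over those that are not, and their reading is None.
At some moment in a run one of amber0, amber1, amber2, amber3, amber4, blue0, blue1, blue2, blue3 may be knocked a few centimetres aside while the robot is not near it.
Once in a run the grip may slacken for a moment while it holds something.
It also fails if it takes over 210 s, if anything falls off the work surface, if the arm or the gripper's body presses on something with over 40 N, if the wrist force passes 120 N, or if a joint passes its speed limit or range.

### The arm

A 6-joint arm with a two-finger parallel gripper is mounted at the origin on the work surface. World frame = base frame: x ahead of the robot, y to its left, z up, the work surface at z = 0. Lengths are in m, angles in rad, forces in N, time in s.
With the tool pointing down it reaches from about 0.425 to 1.125 m from the base axis. Payload 14.9 kg.
Tool frame: the origin (TCP) lies between the finger pads; the fingertips stand 25 mm ahead of it and the grasp point (between the pads) lies 6 mm ahead of it (robot.tip_reach is the distance from the TCP to the fingertips, in m); z points along the fingers, y is the direction in which the jaws open and shut (so a half turn about z gives the same grasp; the last joint's range is limited). The gripper opens to 91 mm and grips with 3 to 60 N. Pads are 32 mm wide; open, the fingers measure 118 mm over their backs; the gripper's body (76 mm by 178 mm) begins 60 mm behind the grasp point.
Start: joints at [1.077, 0.379, 1.734, -0, 1.028, -0.033], TCP at [0.311, 0.627, 0.239] pointing down, gripper open.
Joint ranges: [-2.77, 2.77], [-0.74, 2.19], [0, 2.66], [-1.06, 4.2], [0.31, 2.87], [-3.08, 3.08]. Speed limits (rad/s): [1.89, 1.89, 2.39, 3.14, 3.14, 3.14].

### API

Orientations are given as a unit quaternion [w, x, y, z].
In Python, from plant import readout, optics, robot gives the robot as it stands.
- The arm moves only by the tool step_arm, never from a script. Its argument "motion" is one flat list of numbers, 7 for each row, row after row: the opening, from -1 (shut) to 1 (fully open), then the shift along the world's x, y, z normalised to -1 to 1, where 1 is 120 mm, then the turn, a rotation vector about the world's x, y, z normalised to -1 to 1, where 1 is 180 degrees. In form: [jaw, tx, ty, tz, ax, ay, az, jaw, tx, ty, tz, ax, ay, az, ...]. A call has 1 to 20 rows; each row is the pose to reach, as a shift and turn from the pose measured when the call began, turning the shorter way round; what a row does not reach only later rows make up. A row lasts 1/8 s, in which the tool goes at most 62.5 mm and 10.7 degrees, less where a joint would pass 70% of its speed; a pose out of reach is approached as far as the arm can. A call with a number of a shift or a turn outside -1 to 1 is refused whole. A call with a gripper value outside its range is refused whole. The fingers move at their own pace and stop on an object; "grip_force" is the grip in N (left out, the last holds). Time passes only in rows, so rows that repeat a pose let the fingers close. It gives the time, the measured TCP pose, the force and the opening at its end, in the units of the state.
- readout.sense(): the state, without advancing time (a new reading comes with each control period).
- optics.grab_frame(name): name is "scene" or "side" or "wrist"; returns a dict with "image" (400x640x3 uint8, blue, green, red), "z_map" (400x640 float32, m along the optical axis (not along the pixel's ray), 0 where there is no reading), "fovy" (degrees; the focal length in pixels is half the picture's height over the tangent of half this angle, whatever the lens; pixels are square), "cx", "cy" (the principal point, pixels), "D" ([k1, k2, p1, p2, k3] as OpenCV has them; the pictures are not rectified), "T" (4x4, takes a point from camera to world coordinates). Camera axes: x right, y up, looking along -z (the intrinsics and any distortion apply to the point x, -y, -z); pixel columns grow to the right and rows downward; lengths in m; the calibration is good to about 2 mm. A picture is of the moment at which its call begins.
- robot.finish_job(): hands the job in, once; it reports no verdict.
Trained networks look in a picture, given as the dict that the camera call returned (one of the last four; its "shot" number tells which), for a name from the list of things; names that differ only in an ending like _2 or _b are one class to them, and where a whole thing is asked for, a point or a joint stands for the part that bears it (a point fixed in the world has none). Each returns a list of dicts, best first, with "p" (0 to 1); they miss things now and then, are a little off and sometimes report something else, mostly with a low value. They report only what shows in the picture. A call takes as long as a camera call.
- optics.spot_in(picture, label): "position" ([column, row] in pixels, amid what is visible of it).
- optics.tip_of(picture, label): "position" ([column, row] in pixels: a listed point, or the origin of a listed thing).
The state is a dict: "clock": time; "qpos": joint angles; "joint_vel": joint speeds; "tau": joint torques, N m; "ee_pos": TCP position; "tcp_rot": TCP orientation; "ft_force": force on the tool from outside, world axes, zero at the start; "wrist_torque": the same for the moment, N m; "opening": finger opening in m.
Only numpy, scipy, OpenCV 4.12 (cv2) and the standard library are available. Lean on these libraries where they do the work, as an engineer would, in place of code of your own. Each camera call takes 0.05 s, during which the arm holds its last target. There are 200 camera calls.

## Working session

There is one attempt and no reset: what is moved stays moved. The work goes in short steps, Python scripts to look and compute and a tool call to move; the robot and the scene stay as the last step left them, time stands still between calls to the robot, and variables do not carry over. Pictures are saved under pics/ and viewed, about 12 in all and at most 16, crops included, and the job is handed in when it is done.

Besides the shell and the picture viewer there is one more tool, called after "Emit:" as name(argument=value, ...) on one line, values as JSON. step_arm: Moves the arm, as the interface text tells. Its arguments: {"type":"object","properties":{"motion":{"type":"array","items":{"type":"number","minimum":-1,"maximum":1}},"grip_force":{"type":"number"}},"required":["motion"]}

```bash
ls; mkdir -p pics; cat > h.py <<'E'
import numpy as np, cv2
from plant import readout, optics, robot
def K(f):
    fl=200/np.tan(np.radians(f["fovy"])/2)
    return np.array([[fl,0,f["cx"]],[0,fl,f["cy"]],[0,0,1.]])
def depth(f,u,v,r=2):
    p=f["z_map"][max(0,int(v)-r):int(v)+r+1,max(0,int(u)-r):int(u)+r+1]; p=p[p>0]
    return np.median(p) if p.size else np.nan
def ray(f,u,v):
    x,y=cv2.undistortPoints(np.array([[[u,v]]],float),K(f),np.array(f["D"],float))[0,0]
    return np.array([x,-y,-1.])
def world(f,u,v,d=None):
    d=depth(f,u,v) if d is None else d
    T=np.array(f["T"]); return T[:3,:3]@(ray(f,u,v)*d)+T[:3,3]
def at_z(f,u,v,z):
    T=np.array(f["T"]); r=T[:3,:3]@ray(f,u,v); return T[:3,3]+r*(z-T[2,3])/r[2]
def proj(f,P):
    T=np.array(f["T"]); c=(np.atleast_2d(P)-T[:3,3])@T[:3,:3]; c=c*[1,-1,-1]
    return cv2.projectPoints(c,np.zeros(3),np.zeros(3),K(f),np.array(f["D"],float))[0][:,0]
def cloud(f):
    v,u=np.mgrid[0:400,0:640]; uv=np.stack([u,v],-1).reshape(-1,1,2).astype(float)
    n=cv2.undistortPoints(uv,K(f),np.array(f["D"],float))[:,0]
    d=f["z_map"].reshape(-1); c=np.c_[n[:,0]*d,-n[:,1]*d,-d]; T=np.array(f["T"])
    return (c@T[:3,:3].T+T[:3,3]).reshape(400,640,3)
E
python3 - <<'E'
from h import *
np.set_printoptions(precision=3,suppress=True)
s=readout.sense(); print(s["clock"],s["ee_pos"],s["tcp_rot"],s["ft_force"],s["opening"])
fs={}
for n in("scene","side"):
    f=optics.grab_frame(n); fs[n]=f; print(n,f["T"],f["fovy"],f["D"])
    cv2.imwrite(f"pics/{n}0.png",f["image"])
    np.save(f"{n}0.npy",cloud(f))
    for l in["amber0","blue0","mug","board","case"]:
        for d in optics.spot_in(f,l):
            u,v=d["position"]; print(l,round(d["p"],2),np.round(d["position"]),world(f,u,v))
    for l in["amber_side","blue_side","lid_hinge","lid_edge","clamp_pivot","clamp_tip"]:
        for d in optics.tip_of(f,l)[:1]:
            u,v=d["position"]; print(l,round(d["p"],2),np.round(d["position"]),world(f,u,v))
E
```

```text
pics
0.0 [0.311 0.627 0.238] [-0.     0.228  0.974 -0.   ] [-0.505  0.453 -0.414] 0.09113498402646462
scene [[ 0.655 -0.417  0.629  1.195]
 [ 0.755  0.381 -0.534 -0.676]
 [-0.017  0.825  0.565  0.659]
 [ 0.     0.     0.     1.   ]] 55.096730161774815 [0.024 0.    0.    0.    0.   ]
amber0 0.68 [412. 153.] [0.532 0.264 0.067]
amber0 0.67 [247. 252.] [ 0.541 -0.371  0.027]
amber0 0.57 [295. 249.] [ 0.609 -0.275  0.026]
amber0 0.55 [310. 220.] [ 0.545 -0.177  0.027]
amber0 0.48 [333. 237.] [ 0.637 -0.174  0.025]
blue0 0.6 [272. 221.] [ 0.477 -0.252  0.024]
blue0 0.55 [270. 267.] [ 0.618 -0.357  0.026]
mug 0.62 [155. 247.] [ 0.443 -0.543  0.082]
board 0.69 [276. 246.] [ 0.551 -0.294  0.01 ]
board 0.41 [270. 220.] [ 0.471 -0.255  0.025]
case 0.7 [413. 154.] [0.537 0.265 0.064]
case 0.67 [248. 252.] [ 0.543 -0.37   0.028]
amber_side 0.81 [375. 176.] [0.482 0.151 0.006]
blue_side 0.97 [414. 194.] [0.632 0.16  0.004]
lid_hinge 0.56 [415. 159.] [0.551 0.263 0.055]
lid_edge 0.94 [430.  81.] [-0.126  1.294 -0.073]
clamp_tip 0.64 [368. 158.] [ 0.585 -0.002  0.169]
side [[ 0.94   0.172 -0.295  0
[... 377 characters left out ...]
  0.195]
blue0 0.59 [297. 225.] [ 0.443 -0.17   0.028]
blue0 0.57 [371. 253.] [ 0.596 -0.356  0.027]
blue0 0.54 [311. 243.] [ 0.455 -0.259  0.026]
mug 0.85 [331. 316.] [ 0.391 -0.568  0.086]
mug 0.63 [354. 212.] [ 0.632 -0.166  0.028]
board 0.79 [335. 245.] [ 0.523 -0.278  0.013]
board 0.53 [294. 144.] [0.57  0.267 0.068]
case 0.74 [292. 144.] [0.561 0.267 0.07 ]
case 0.42 [335. 313.] [ 0.427 -0.512  0.019]
amber_side 0.53 [364. 237.] [ 0.61  -0.285  0.026]
blue_side 0.72 [318. 169.] [0.636 0.167 0.004]
lid_hinge 0.87 [289. 149.] [0.548 0.262 0.055]
lid_edge 0.64 [281.  84.] [ 0.806  1.297 -0.034]
clamp_pivot 0.52 [322. 175.] [0.586 0.006 0.076]
clamp_tip 0.55 [321. 150.] [0.582 0.009 0.166]
```

View images.

View pics/scene0.png

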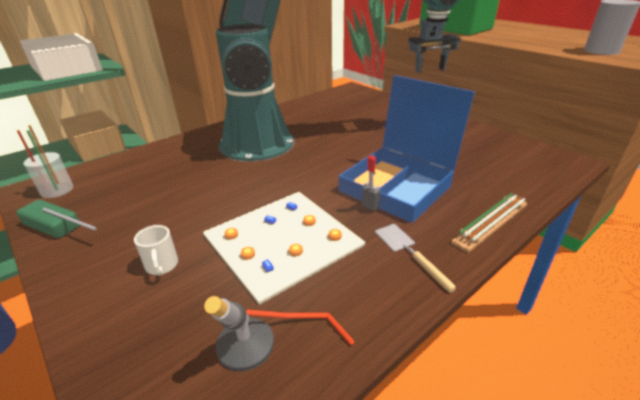

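View pics/side0.png

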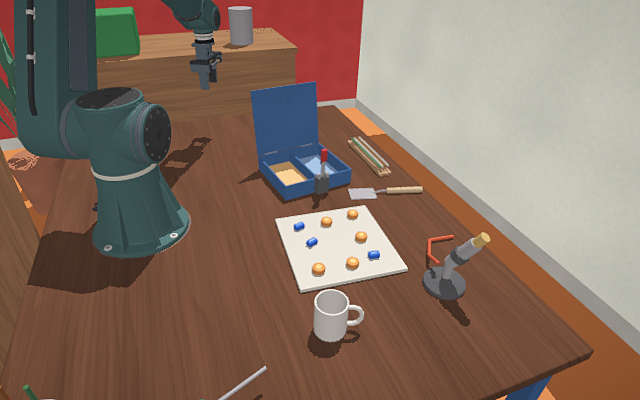

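Both pictures show five amber discs and three blue bars on the board (scene: bars at 270,220; 292,206; 268,266). The case is open, with the clamp upright at 370,180 and the mug at 155,248. Next, colour segmentation plus depth for positions.

```bash
cat > seg.py <<'E'
from h import *
def objects(f,c=None,zmin=.018,zmax=.04,lim=(.3,.8,-.5,-.08)):
    c=cloud(f) if c is None else c; hsv=cv2.cvtColor(f["image"],cv2.COLOR_BGR2HSV); out=[]
    box=(c[...,0]>lim[0])&(c[...,0]<lim[1])&(c[...,1]>lim[2])&(c[...,1]<lim[3])&(c[...,2]<zmax)
    for n,(a,b) in dict(amber=((8,110,80),(30,255,255)),blue=((105,110,50),(130,255,255))).items():
        m=cv2.inRange(hsv,a,b)*box.astype(np.uint8)
        k,l,st,_=cv2.connectedComponentsWithStats(m)
        for i in range(1,k):
            if st[i,4]<25: continue
            p=c[(l==i)&(c[...,2]>zmin)]
            if len(p)<10: continue
            t=p[p[:,2]>np.percentile(p[:,2],80)-.004]
            (x,y),(w,h),_=r=cv2.minAreaRect(t[:,:2].astype(np.float32)*1000)
            B=cv2.boxPoints(r); e=[B[1]-B[0],B[2]-B[1]]; e=max(e,key=np.linalg.norm)
            out.append((n,x/1000,y/1000,np.median(t[:,2]),w,h,np.degrees(np.arctan2(e[1],e[0]))%180,len(t)))
    return out
def show(o):
    for n,x,y,z,w,h,a,k in o: print(f"{n} {x:.3f} {y:.3f} z{z:.3f} {w:.0f}x{h:.0f} yaw{a:.0f} n{k}")
E
python3 - <<'E'
from seg import *
class F(dict):pass
for n in("scene","side"):
    print(n); c=np.load(n+"0.npy"); im=cv2.imread(f"pics/{n}0.png")
    show(objects(dict(image=im),c))
    # case rim: blue pts with z in .050-.06
    hsv=cv2.cvtColor(im,cv2.COLOR_BGR2HSV)
    m=(cv2.inRange(hsv,(100,90,20),(130,255,255))>0)&(c[...,2]>.05)&(c[...,2]<.06)&(c[...,0]>.3)&(c[...,0]<.85)&(c[...,1]>-.05)&(c[...,1]<.4)
    p=c[m]; r=cv2.minAreaRect(p[:,:2].astype(np.float32)*1000); print("rim",r,len(p), np.round(cv2.boxPoints(r)))
    m=(c[...,2]>.08)&(c[...,0]>.3)&(c[...,0]<.85)&(c[...,1]>-.07)&(c[...,1]<.1)
    p=c[m]; 
    for z in(.08,.1,.12,.14,.16): 
        q=p[abs(p[:,2]-z)<.01]; print("clamp",z,q.mean(0) if len(q) else None)
    m=(cv2.inRange(hsv,(100,90,20),(130,255,255))>0)&(c[...,2]>.08)&(c[...,2]<.4)&(c[...,0]>.3)&(c[...,0]<.85)&(c[...,1]>.1)&(c[...,1]<.45)
    p=c[m]; A=np.c_[p[:,0],p[:,2],np.ones(len(p))]; print("lid y=",np.linalg.lstsq(A,p[:,1],rcond=None)[0],p.min(0),p.max(0))
    m=(c[...,2]>.03)&(c[...,2]<.1)&(c[...,0]>.2)&(c[...,0]<.6)&(c[...,1]<-.43)&(c[...,1]>-.7)
    p=c[m]; print("mug",p.min(0),p.max(0))
E
```

```text
scene
amber 0.537 -0.175 z0.028 30x33 yaw140 n81
amber 0.444 -0.359 z0.027 30x32 yaw147 n90
amber 0.630 -0.164 z0.028 28x35 yaw138 n92
amber 0.608 -0.274 z0.028 32x32 yaw141 n108
amber 0.537 -0.367 z0.028 31x32 yaw134 n105
blue 0.455 -0.171 z0.027 24x15 yaw11 n33
blue 0.466 -0.255 z0.027 26x15 yaw31 n36
blue 0.610 -0.358 z0.027 16x27 yaw170 n53
rim ((568.9912719726562, 146.68423461914062), (263.28057861328125, 251.90391540527344), 9.042448043823242) 511 [[419. 250.]
 [459.   2.]
 [719.  43.]
 [679. 292.]]
clamp 0.08 [0.59123845 0.00629634 0.08259314]
clamp 0.1 [0.59247398 0.00241946 0.09949465]
clamp 0.12 [0.59266186 0.00301658 0.11902352]
clamp 0.14 [ 0.59430067 -0.00127951  0.14041337]
clamp 0.16 [ 0.59474963 -0.00281306  0.16059543]
lid y= [0.15152909 0.13559084 0.17409635] [0.41920419 0.2459564  0.08003861] [0.67701259 0.31857154 0.29466313]
mug [ 0.20018318 -0.6420061   0.03004798] [ 0.47915806 -0.49745012  0.09267548]
side
amber 0.625 -0.165 z0.029 28x28 yaw48 n43
amber 0.534 -0.176 z0.028 31x29 yaw57 n49
amber 0.604 -0.274 z0.028 31x28 yaw31 n53
amber 0.535 -0.368 z0.028 32x30 yaw68 n72
amber 0.440 -0.362 z0.028 29x30 yaw139 n79
blue 0.449 -0.172 z0.028 28x14 yaw15 n33
blue 0.460 -0.253 z0.028 28x12 yaw23 n24
blue 0.604 -0.357 z0.026 18x31 yaw164 n42
rim ((565.9686279296875, 147.1134490966797), (261.01531982421875, 252.55288696289062), 8.81078815460205) 306 [[418. 252.]
 [456.   2.]
 [714.  42.]
 [676. 292.]]
clamp 0.08 [0.58671799 0.00892446 0.08311004]
clamp 0.1 [0.58757233 0.00647404 0.09997656]
clamp 0.12 [0.58656876 0.0057857  0.11915167]
clamp 0.14 [0.58672854 0.00298083 0.13980503]
clamp 0.16 [ 5.87329057e-01 -1.73390331e-04  1.59747187e-01]
lid y= [0.16421178 0.14194667 0.16640599] [0.41664732 0.24396493 0.08002856] [0.67475635 0.32015033 0.29497853]
mug [ 0.20005675 -0.63895354  0.03007707] [ 0.47329377 -0.49480611  0.09224597]
```

Emit:
step_arm(motion=[1, 0, 0, 1, 0, 0, 0, 1, 0, 0, 1, 0, 0, 0, 1, 0, 0, 1, 0, 0, 0])

```text
clock: 1.58
ee_pos: [0.3121, 0.6286, 0.3645]
tcp_rot: [0.001, 0.228, 0.974, 0.004]
ft_force: [0.8, 0.9, -0.4]
opening: 0.0912
```

Emit:
step_arm(motion=[1, 0.5, -1, 0, 0, 0, -0.1, 1, 0.5, -1, 0, 0, 0, -0.1, 1, 0.5, -1, 0, 0, 0, -0.1])

```text
clock: 1.95
ee_pos: [0.3732, 0.5059, 0.3639]
tcp_rot: [0.002, 0.38, 0.925, 0.003]
ft_force: [0.2, 0.5, 0.4]
opening: 0.0912
```

Emit:
step_arm(motion=[1, 0.5, -1, 0, 0, 0, -0.1, 1, 0.5, -1, 0, 0, 0, -0.1, 1, 0.5, -1, 0, 0, 0, -0.1])

```text
clock: 2.33
ee_pos: [0.434, 0.3839, 0.3633]
tcp_rot: [0.002, 0.521, 0.854, 0.003]
ft_force: [0.7, 1.5, 0.2]
opening: 0.0915
```

Emit:
step_arm(motion=[1, 0.4, -1, 0, 0, 0, -0.1, 1, 0.4, -1, 0, 0, 0, -0.1, 1, 0.4, -1, 0, 0, 0, -0.1])

```text
clock: 2.7
ee_pos: [0.4827, 0.2622, 0.3629]
tcp_rot: [0.002, 0.649, 0.761, 0.002]
ft_force: [-1.1, 0.3, 0.1]
opening: 0.0913
```

Emit:
step_arm(motion=[1, 0.4, -1, 0, 0, 0, 0, 1, 0.4, -1, 0, 0, 0, 0, 1, 0.4, -1, 0, 0, 0, 0])

```text
clock: 3.08
ee_pos: [0.5316, 0.1408, 0.3625]
tcp_rot: [0.002, 0.649, 0.761, 0.002]
ft_force: [0.0, 1.2, -0.5]
opening: 0.0914
```

Emit:
step_arm(motion=[1, 0, -1, 0, 0, 0, 0, 1, 0, -1, 0, 0, 0, 0, 1, 0, -1, 0, 0, 0, 0])

```text
clock: 3.45
ee_pos: [0.5318, 0.0197, 0.3622]
tcp_rot: [0.002, 0.649, 0.761, 0.002]
ft_force: [0.6, -0.1, 0.6]
opening: 0.0914
```

Emit:
step_arm(motion=[1, 0, -1, 0, 0, 0, 0, 1, 0, -1, 0, 0, 0, 0, 1, 0, -1, 0, 0, 0, 0])

```text
clock: 3.82
ee_pos: [0.5323, -0.101, 0.3619]
tcp_rot: [0.002, 0.649, 0.76, 0.002]
ft_force: [-0.9, -0.3, -0.4]
opening: 0.0913
```

Emit:
step_arm(motion=[1, 0, -1, 0, 0, 0, 0, 1, 0, -1, 0, 0, 0, 0, 1, 0, -1, 0, 0, 0, 0])

```text
clock: 4.2
ee_pos: [0.5332, -0.2215, 0.3615]
tcp_rot: [0.002, 0.649, 0.76, 0.002]
ft_force: [1.1, 0.0, -0.1]
opening: 0.0913
```

```bash
python3 - <<'E'
from seg import *
f=optics.grab_frame("wrist"); cv2.imwrite("pics/w1.png",f["image"]); show(objects(f))
print(np.round(f["T"],3))
for n in("scene","side"): print(n); show(objects(optics.grab_frame(n)))
s=readout.sense(); q=s["tcp_rot"]; print(s["clock"],np.round(s["ee_pos"],4),"jaw",np.degrees(np.arctan2(2*q[2]**2-1,2*q[1]*q[2])))
E
```

```text
amber 0.537 -0.173 z0.028 33x34 yaw145 n494
amber 0.628 -0.163 z0.028 34x33 yaw56 n494
amber 0.606 -0.272 z0.028 33x34 yaw144 n418
amber 0.443 -0.359 z0.028 32x33 yaw99 n372
amber 0.535 -0.361 z0.028 34x22 yaw6 n273
blue 0.451 -0.168 z0.028 30x19 yaw14 n270
blue 0.462 -0.250 z0.028 30x19 yaw21 n241
blue 0.605 -0.352 z0.027 32x16 yaw5 n171
[[ 0.988 -0.149 -0.043  0.522]
 [ 0.155  0.957  0.244 -0.153]
 [ 0.005 -0.248  0.969  0.507]
 [ 0.     0.     0.     1.   ]]
scene
amber 0.539 -0.174 z0.027 31x31 yaw126 n79
amber 0.445 -0.362 z0.027 32x31 yaw87 n92
amber 0.629 -0.164 z0.028 31x32 yaw174 n89
amber 0.609 -0.274 z0.027 31x33 yaw104 n106
amber 0.538 -0.367 z0.028 30x33 yaw136 n106
blue 0.454 -0.172 z0.027 24x14 yaw24 n31
blue 0.466 -0.253 z0.027 25x15 yaw26 n33
blue 0.609 -0.358 z0.027 16x26 yaw168 n47
side
amber 0.625 -0.164 z0.029 31x26 yaw40 n43
amber 0.536 -0.174 z0.028 30x31 yaw136 n46
amber 0.604 -0.274 z0.028 28x30 yaw159 n52
amber 0.535 -0.368 z0.028 29x30 yaw161 n66
amber 0.441 -0.360 z0.028 32x29 yaw70 n85
blue 0.447 -0.171 z0.027 28x16 yaw12 n35
blue 0.460 -0.256 z0.026 16x27 yaw174 n27
blue 0.603 -0.356 z0.027 16x30 yaw173 n39
4.35 [ 0.5329 -0.2189  0.3617] jaw 9.129280808755833
```

View pics/w1.png

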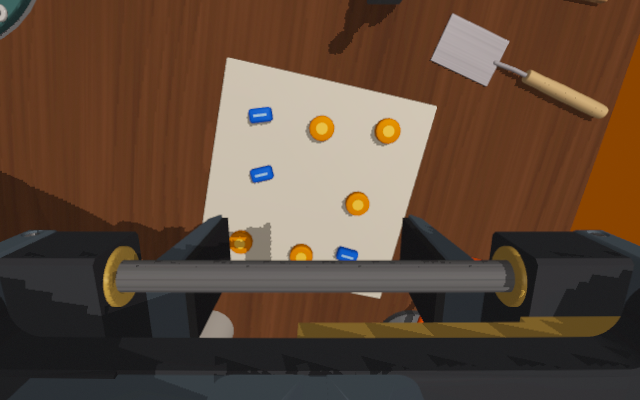

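The wrist view agrees with the fixed cameras to about 3 mm. Going for the disc at (0.607, -0.273).

Emit:
step_arm(motion=[0.54, 0.62, -0.45, -1, 0, 0, 0, 0.54, 0.62, -0.45, -1, 0, 0, 0, 0.54, 0.62, -0.45, -1, 0, 0, 0], grip_force=20)

```text
clock: 4.72
ee_pos: [0.6081, -0.2708, 0.2384]
tcp_rot: [-0.0, 0.648, 0.762, 0.002]
ft_force: [0.3, 0.1, -0.6]
opening: 0.0701
```

Emit:
step_arm(motion=[0.54, 0, 0, -1, 0, 0, 0, 0.54, 0, 0, -1, 0, 0, 0, 0.54, 0, 0, -1, 0, 0, 0, 0.54, 0, 0, -1, 0, 0, 0])

```text
clock: 5.22
ee_pos: [0.6096, -0.2701, 0.1208]
tcp_rot: [0.001, 0.647, 0.762, 0.002]
ft_force: [-0.1, -0.7, 0.6]
opening: 0.0702
```

Emit:
step_arm(motion=[0.54, -0.02, -0.02, -0.4, 0, 0, 0, 0.54, -0.02, -0.02, -0.67, 0, 0, 0, 0.54, -0.02, -0.02, -0.67, 0, 0, 0, -1, -0.02, -0.02, -0.67, 0, 0, 0, -1, -0.02, -0.02, -0.67, 0, 0, 0, -1, -0.02, -0.02, -0.67, 0, 0, 0, -1, -0.02, -0.02, -0.67, 0, 0, 0, -1, -0.02, -0.02, -0.67, 0, 0, 0, -1, -0.02, -0.02, 0, 0, 0, 0, -1, -0.02, -0.02, 0, 0, 0, 0])

```text
clock: 6.48
ee_pos: [0.6087, -0.2733, 0.1242]
tcp_rot: [0.003, 0.647, 0.762, 0.002]
ft_force: [-0.5, 0.0, -0.1]
opening: 0.0355
```

Emit:
step_arm(motion=[-1, 0, 0.3, 0.5, 0, 0, 0, -1, -0.3, 0.7, 1, 0, 0, 0, -1, -0.3, 1, 1, 0, 0, 0])

```text
clock: 6.85
ee_pos: [0.5724, -0.1529, 0.2463]
tcp_rot: [0.004, 0.648, 0.762, 0.003]
ft_force: [0.6, 0.9, -0.1]
opening: 0.0355
```

Emit:
step_arm(motion=[-1, -0.3, 0.5, 0, 0, 0, 0, -1, -0.3, 1, 0, 0, 0, 0, -1, -0.3, 1, 0, 0, 0, 0])

```text
clock: 7.22
ee_pos: [0.5355, -0.0301, 0.2462]
tcp_rot: [0.004, 0.646, 0.763, 0.003]
ft_force: [-0.3, -0.2, -0.7]
opening: 0.0346
```

Emit:
step_arm(motion=[-1, -0.35, 0.5, 0, 0, 0, 0, -1, -0.35, 1, 0, 0, 0, 0, -1, -0.35, 1, 0, 0, 0, 0])

```text
clock: 7.6
ee_pos: [0.4931, 0.0919, 0.2461]
tcp_rot: [0.004, 0.645, 0.764, 0.003]
ft_force: [0.2, -0.7, -1.0]
opening: 0.0356
```

Emit:
step_arm(motion=[-1, 0, 0.5, -0.2, 0, 0, 0, -1, 0, 0.8, -0.6, 0, 0, 0, -1, 0, 0.8, -0.85, 0, 0, 0, -1, 0, 0.8, -0.85, 0, 0, 0])

```text
clock: 8.1
ee_pos: [0.4921, 0.1869, 0.142]
tcp_rot: [0.003, 0.645, 0.764, 0.001]
ft_force: [-0.5, 1.0, 0.2]
opening: 0.0353
```

Emit:
step_arm(motion=[-1, 0.03, -0.01, -0.4, 0, 0, 0, -1, 0.03, -0.01, -0.7, 0, 0, 0, -1, 0.03, -0.01, -0.88, 0, 0, 0, -1, 0.03, -0.01, -0.88, 0, 0, 0, 0.32, 0.03, -0.01, -0.88, 0, 0, 0, 0.32, 0.03, -0.01, -0.88, 0, 0, 0, 0.32, 0.03, -0.01, -0.4, 0, 0, 0, 0.32, 0.03, -0.01, 0.2, 0, 0, 0, 0.32, 0, -0.3, 0.85, 0, 0, 0, 0.32, 0, -0.6, 0.85, 0, 0, 0])

```text
clock: 9.35
ee_pos: [0.4931, 0.1151, 0.2484]
tcp_rot: [0.004, 0.645, 0.765, 0.003]
ft_force: [0.6, 0.2, -0.2]
opening: 0.06
```

```bash
cat > look.py <<'E'
from seg import *
import sys
for n in("scene","side"):
    f=optics.grab_frame(n); print(n); show(objects(f)); c=cloud(f)
    print(" case:"); show([o for o in objects(f,c,zmin=.013,zmax=.045,lim=(.4,.75,.02,.28))])
    if len(sys.argv)>1 and n=="scene": cv2.imwrite("pics/"+sys.argv[1],cv2.resize(f["image"][120:320,180:480],None,fx=2.5,fy=2.5))
s=readout.sense(); q=s["tcp_rot"]; print(s["clock"],np.round(s["ee_pos"],4),"jaw",np.degrees(np.arctan2(2*q[2]**2-1,2*q[1]*q[2])))
E
python3 look.py l1.png
```

```text
scene
amber 0.538 -0.175 z0.027 34x32 yaw79 n84
amber 0.446 -0.360 z0.027 33x32 yaw18 n93
amber 0.630 -0.164 z0.027 30x33 yaw108 n93
amber 0.538 -0.368 z0.027 31x34 yaw122 n111
blue 0.454 -0.172 z0.027 25x16 yaw30 n34
blue 0.465 -0.252 z0.027 26x17 yaw20 n38
blue 0.609 -0.357 z0.027 16x26 yaw169 n53
 case:
amber 0.497 0.182 z0.021 31x34 yaw156 n51
blue 0.480 0.247 z0.040 123x31 yaw22 n91
blue 0.449 0.097 z0.041 5x95 yaw98 n42
blue 0.578 0.188 z0.040 232x100 yaw70 n175
blue 0.692 0.142 z0.040 257x93 yaw76 n193
side
amber 0.625 -0.166 z0.028 29x29 yaw174 n44
amber 0.534 -0.175 z0.028 30x28 yaw19 n51
amber 0.535 -0.368 z0.028 30x30 yaw152 n74
amber 0.441 -0.361 z0.028 31x31 yaw51 n77
blue 0.448 -0.172 z0.028 30x14 yaw13 n27
blue 0.460 -0.254 z0.028 29x15 yaw3 n26
blue 0.604 -0.357 z0.027 20x30 yaw174 n41
 case:
amber 0.494 0.186 z0.022 31x29 yaw78 n32
blue 0.589 0.216 z0.040 211x226 yaw128 n172
blue 0.694 0.137 z0.040 6x123 yaw101 n42
blue 0.438 0.134 z0.040 5x209 yaw98 n58
blue 0.672 0.041 z0.040 87x9 yaw11 n50
blue 0.548 0.024 z0.039 30x7 yaw5 n24
9.45 [0.4935 0.1127 0.2485] jaw 9.491904205010368
```

View pics/l1.png

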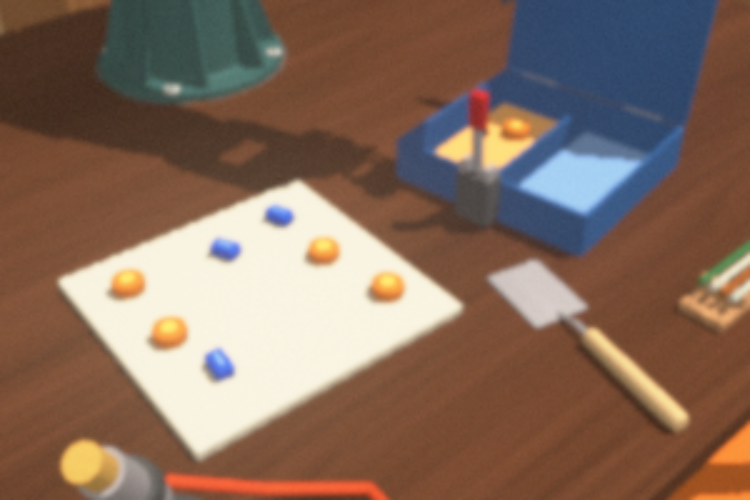

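The crop shows the disc in the orange compartment (about 517,128) and everything else where it was. Next disc: (0.628, -0.165).

Emit:
step_arm(motion=[0.54, 0.6, -1, 0, 0, 0, 0, 0.54, 0.6, -1, 0, 0, 0, 0, 0.54, 0.6, -1, 0, 0, 0, 0])

```text
clock: 9.82
ee_pos: [0.5667, -0.0093, 0.2489]
tcp_rot: [0.005, 0.647, 0.762, 0.004]
ft_force: [-0.6, -0.4, 0.0]
opening: 0.0704
```

Emit:
step_arm(motion=[0.54, 0.52, -1, 0, 0, 0, 0, 0.54, 0.52, -1, 0, 0, 0, 0, 0.54, 0.52, -1, 0, 0, 0, 0])

```text
clock: 10.2
ee_pos: [0.6301, -0.1313, 0.2487]
tcp_rot: [0.006, 0.648, 0.762, 0.004]
ft_force: [-0.2, 0.1, 0.3]
opening: 0.0707
```

Emit:
step_arm(motion=[0.54, 0, -0.3, -0.5, 0, 0, 0, 0.54, 0, -0.3, -0.85, 0, 0, 0, 0.54, 0, -0.3, -0.85, 0, 0, 0, 0.54, 0, -0.3, -0.85, 0, 0, 0])

```text
clock: 10.7
ee_pos: [0.6308, -0.1665, 0.1485]
tcp_rot: [0.006, 0.647, 0.762, 0.004]
ft_force: [0.3, -0.5, 0.0]
opening: 0.0701
```

Emit:
step_arm(motion=[0.54, -0.02, 0.01, -0.5, 0, 0, 0, 0.54, -0.02, 0.01, -0.9, 0, 0, 0, 0.54, -0.02, 0.01, -0.9, 0, 0, 0, -1, -0.02, 0.01, -0.9, 0, 0, 0, -1, -0.02, 0.01, -0.9, 0, 0, 0, -1, -0.02, 0.01, -0.9, 0, 0, 0, -1, -0.02, 0.01, -0.9, 0, 0, 0, -1, -0.02, 0.01, -0.9, 0, 0, 0, -1, -0.02, 0.01, -0.5, 0, 0, 0, -1, -0.02, 0.01, 0, 0, 0, 0, -1, -0.02, 0.2, 0.7, 0, 0, 0, -1, -0.2, 0.2, 0.8, 0, 0, 0])

```text
clock: 12.2
ee_pos: [0.608, -0.1422, 0.2479]
tcp_rot: [0.008, 0.647, 0.762, 0.005]
ft_force: [-0.5, 0.6, 0.6]
opening: 0.0352
```

Emit:
step_arm(motion=[-1, -0.3, 0.5, 0, 0, 0, 0, -1, -0.6, 1, 0, 0, 0, 0, -1, -0.6, 1, 0, 0, 0, 0])

```text
clock: 12.58
ee_pos: [0.5341, -0.02, 0.2479]
tcp_rot: [0.007, 0.647, 0.763, 0.005]
ft_force: [-0.0, -0.2, -0.2]
opening: 0.035
```

Emit:
step_arm(motion=[-1, -0.25, 0.5, 0, 0, 0, 0, -1, -0.25, 1, 0, 0, 0, 0, -1, -0.25, 1, 0, 0, 0, 0])

```text
clock: 12.95
ee_pos: [0.5039, 0.1026, 0.2482]
tcp_rot: [0.008, 0.645, 0.764, 0.005]
ft_force: [-0.7, -0.8, -0.3]
opening: 0.0353
```

Emit:
step_arm(motion=[-1, 0, 0.22, -0.4, 0, 0, 0, -1, 0, 0.22, -0.85, 0, 0, 0, -1, 0, 0.22, -0.95, 0, 0, 0, -1, 0, 0.22, -0.95, 0, 0, 0])

```text
clock: 13.45
ee_pos: [0.5044, 0.1283, 0.1345]
tcp_rot: [0.007, 0.646, 0.764, 0.005]
ft_force: [-1.3, 0.8, 0.4]
opening: 0.0351
```

Emit:
step_arm(motion=[-1, 0, 0, -0.4, 0, 0, 0, -1, 0, 0, -0.65, 0, 0, 0, -1, 0, 0, -0.82, 0, 0, 0, -1, 0, 0, -0.82, 0, 0, 0, 0.32, 0, 0, -0.82, 0, 0, 0, 0.32, 0, 0, -0.82, 0, 0, 0, 0.32, 0, 0, -0.4, 0, 0, 0, 0.32, 0, 0, 0.2, 0, 0, 0, 0.32, 0, -0.3, 0.9, 0, 0, 0, 0.32, 0, -0.6, 0.9, 0, 0, 0])

```text
clock: 14.7
ee_pos: [0.5052, 0.0564, 0.2466]
tcp_rot: [0.009, 0.645, 0.764, 0.006]
ft_force: [0.7, 0.1, -0.3]
opening: 0.0603
```

```bash
python3 look.py | grep -v "z0.040\|z0.041\|z0.039"
```

```text
scene
amber 0.538 -0.175 z0.027 32x33 yaw97 n78
amber 0.445 -0.360 z0.028 30x31 yaw151 n86
amber 0.538 -0.369 z0.027 29x32 yaw148 n110
blue 0.454 -0.172 z0.027 25x17 yaw21 n31
blue 0.466 -0.254 z0.027 26x14 yaw31 n32
blue 0.610 -0.358 z0.028 16x26 yaw165 n49
 case:
amber 0.502 0.156 z0.020 32x88 yaw100 n96
side
amber 0.534 -0.175 z0.028 29x27 yaw43 n45
amber 0.535 -0.367 z0.028 31x30 yaw70 n69
amber 0.439 -0.361 z0.028 31x30 yaw27 n78
blue 0.448 -0.172 z0.029 29x15 yaw12 n31
blue 0.459 -0.254 z0.027 28x14 yaw10 n27
blue 0.604 -0.357 z0.028 19x28 yaw163 n41
 case:
amber 0.498 0.157 z0.022 35x90 yaw98 n73
14.8 [0.5062 0.0538 0.2475] jaw 9.45683892826143
```

Emit:
step_arm(motion=[0.54, 0.23, -1, 0, 0, 0.007, 0, 0.54, 0.23, -1, 0, 0, 0.007, 0, 0.54, 0.23, -1, 0, 0, 0.007, 0])

```text
clock: 15.18
ee_pos: [0.5344, -0.0689, 0.2478]
tcp_rot: [0.002, 0.648, 0.762, 0.0]
ft_force: [-0.1, 0.5, 0.3]
opening: 0.0705
```

Emit:
step_arm(motion=[0.54, 0, -0.5, 0, 0, 0, 0, 0.54, 0, -0.9, -0.3, 0, 0, 0, 0.54, 0, -0.9, -0.85, 0, 0, 0, 0.54, 0, -0.9, -0.85, 0, 0, 0])

```text
clock: 15.68
ee_pos: [0.5318, -0.1754, 0.1423]
tcp_rot: [-0.001, 0.648, 0.762, -0.001]
ft_force: [-1.0, 0.3, 0.5]
opening: 0.0702
```

Emit:
step_arm(motion=[0.54, 0.03, 0.01, -0.5, 0, 0, 0, 0.54, 0.03, 0.01, -0.85, 0, 0, 0, 0.54, 0.03, 0.01, -0.85, 0, 0, 0, -1, 0.03, 0.01, -0.85, 0, 0, 0, -1, 0.03, 0.01, -0.85, 0, 0, 0, -1, 0.03, 0.01, -0.85, 0, 0, 0, -1, 0.03, 0.01, -0.85, 0, 0, 0, -1, 0.03, 0.01, -0.85, 0, 0, 0, -1, 0.03, 0.01, -0.5, 0, 0, 0, -1, 0.03, 0.01, 0, 0, 0, 0, -1, 0, 0.2, 0.7, 0, 0, 0, -1, -0.2, 0.2, 0.85, 0, 0, 0])

```text
clock: 17.18
ee_pos: [0.5085, -0.1512, 0.2473]
tcp_rot: [-0.0, 0.648, 0.762, -0.001]
ft_force: [1.1, 0.2, -0.5]
opening: 0.0355
```

Emit:
step_arm(motion=[-1, 0, 0.5, 0, 0, 0, 0, -1, 0, 1, 0, 0, 0, 0, -1, 0, 1, 0, 0, 0, 0])

```text
clock: 17.55
ee_pos: [0.5081, -0.0283, 0.2475]
tcp_rot: [-0.0, 0.646, 0.763, -0.0]
ft_force: [0.2, 0.9, -0.8]
opening: 0.0354
```

Emit:
step_arm(motion=[-1, 0, 0.4, 0, 0, 0, 0, -1, 0, 0.8, -0.3, 0, 0, 0, -1, 0, 0.8, -0.95, 0, 0, 0, -1, 0, 0.8, -0.95, 0, 0, 0])

```text
clock: 18.05
ee_pos: [0.5061, 0.0671, 0.1306]
tcp_rot: [-0.002, 0.646, 0.763, -0.002]
ft_force: [-0.8, 0.1, 0.2]
opening: 0.035
```

Emit:
step_arm(motion=[-1, 0.06, 0.02, -0.4, 0, 0, 0, -1, 0.06, 0.02, -0.65, 0, 0, 0, -1, 0.06, 0.02, -0.79, 0, 0, 0, -1, 0.06, 0.02, -0.79, 0, 0, 0, 0.32, 0.06, 0.02, -0.79, 0, 0, 0, 0.32, 0.06, 0.02, -0.79, 0, 0, 0, 0.32, 0.06, 0.02, -0.4, 0, 0, 0, 0.32, 0.06, 0.02, 0.2, 0, 0, 0, 0.32, -0.1, -0.3, 0.93, 0, 0, 0, 0.32, -0.2, -0.6, 0.93, 0, 0, 0])

```text
clock: 19.3
ee_pos: [0.4844, -0.0004, 0.2424]
tcp_rot: [-0.0, 0.645, 0.764, -0.001]
ft_force: [0.4, -0.7, 0.4]
opening: 0.0598
```

```bash
python3 look.py | grep -v "z0.040\|z0.041\|z0.039"
```

```text
scene
amber 0.445 -0.361 z0.027 28x33 yaw152 n88
amber 0.538 -0.368 z0.027 31x31 yaw65 n107
blue 0.454 -0.170 z0.027 23x20 yaw14 n36
blue 0.467 -0.254 z0.027 25x13 yaw32 n36
blue 0.609 -0.358 z0.027 16x24 yaw165 n45
 case:
amber 0.504 0.156 z0.020 32x89 yaw104 n91
side
amber 0.535 -0.368 z0.028 29x29 yaw156 n69
amber 0.440 -0.361 z0.028 31x29 yaw14 n71
blue 0.448 -0.170 z0.028 28x16 yaw14 n35
blue 0.460 -0.253 z0.027 29x15 yaw3 n27
blue 0.603 -0.357 z0.027 17x31 yaw171 n42
 case:
amber 0.502 0.139 z0.022 35x133 yaw97 n86
19.4 [ 0.4844 -0.0028  0.2434] jaw 9.393316930691515
```

Emit:
step_arm(motion=[0.3, -0.28, -1, 0, 0, 0, 0.025, 0.3, -0.28, -1, 0, 0, 0, 0.025, 0.3, -0.28, -1, 0, 0, 0, 0.025])

```text
clock: 19.77
ee_pos: [0.45, -0.1253, 0.2436]
tcp_rot: [0.001, 0.618, 0.786, -0.0]
ft_force: [0.1, 0.1, 0.4]
opening: 0.0596
```

Emit:
step_arm(motion=[0.3, 0, -0.4, -0.4, 0, 0, 0, 0.3, 0, -0.4, -0.85, 0, 0, 0, 0.3, 0, -0.4, -0.85, 0, 0, 0, 0.3, 0, -0.4, -0.85, 0, 0, 0])

```text
clock: 20.27
ee_pos: [0.4509, -0.1727, 0.1432]
tcp_rot: [0.002, 0.618, 0.786, -0.0]
ft_force: [0.4, -0.5, -0.3]
opening: 0.0592
```

```bash
python3 - <<'E'
from seg import *
f=optics.grab_frame("wrist"); show(objects(f)); s=readout.sense(); q=s["tcp_rot"]; print(np.round(s["ee_pos"],4),"jaw",np.degrees(np.arctan2(2*q[2]**2-1,2*q[1]*q[2])))
E
```

```text
blue 0.450 -0.168 z0.028 31x19 yaw15 n788
blue 0.463 -0.255 z0.028 30x8 yaw16 n216
[ 0.4513 -0.1729  0.1437] jaw 13.706664681529634
```

Emit:
step_arm(motion=[0.3, 0, 0.03, -0.5, 0, 0, 0, 0.3, 0, 0.03, -0.86, 0, 0, 0, 0.3, 0, 0.03, -0.86, 0, 0, 0, -1, 0, 0.03, -0.86, 0, 0, 0, -1, 0, 0.03, -0.86, 0, 0, 0, -1, 0, 0.03, -0.86, 0, 0, 0, -1, 0, 0.03, -0.86, 0, 0, 0, -1, 0, 0.03, -0.86, 0, 0, 0, -1, 0, 0.03, -0.5, 0, 0, 0, -1, 0, 0.03, 0, 0, 0, 0, -1, 0, 0.2, 0.7, 0, 0, 0, -1, 0.2, 0.5, 0.87, 0, 0, 0])

```text
clock: 21.82
ee_pos: [0.4743, -0.1148, 0.2498]
tcp_rot: [0.004, 0.619, 0.786, 0.0]
ft_force: [0.4, -0.0, 0.2]
opening: 0.0322
```

Emit:
step_arm(motion=[-1, 0.2, 0.5, 0, 0, 0, 0, -1, 0.5, 1, 0, 0, 0, 0, -1, 0.5, 1, 0, 0, 0, 0])

```text
clock: 22.2
ee_pos: [0.5354, 0.0079, 0.2505]
tcp_rot: [0.004, 0.617, 0.787, 0.001]
ft_force: [-0.7, 0.1, -0.2]
opening: 0.0319
```

Emit:
step_arm(motion=[-1, 0.3, 0.5, 0, 0, 0, 0, -1, 0.6, 1, 0, 0, 0, 0, -1, 0.6, 1, 0, 0, 0, 0])

```text
clock: 22.58
ee_pos: [0.6083, 0.1297, 0.2505]
tcp_rot: [0.004, 0.617, 0.787, 0.001]
ft_force: [-0.5, -0.3, -0.2]
opening: 0.0317
```

Now at (0.608, 0.130); the target is (0.622, 0.203).

Emit:
step_arm(motion=[-1, 0.1, 0.3, 0, 0, 0, 0, -1, 0.12, 0.6, -0.3, 0, 0, 0, -1, 0.12, 0.6, -0.95, 0, 0, 0, -1, 0.12, 0.6, -0.95, 0, 0, 0])

```text
clock: 23.08
ee_pos: [0.6202, 0.2002, 0.1333]
tcp_rot: [0.002, 0.617, 0.787, -0.002]
ft_force: [-0.2, -0.0, -0.1]
opening: 0.0319
```

Emit:
step_arm(motion=[-1, 0, 0, -0.4, 0, 0, 0, -1, 0, 0, -0.65, 0, 0, 0, -1, 0, 0, -0.8, 0, 0, 0, -1, 0, 0, -0.8, 0, 0, 0, 0.2, 0, 0, -0.8, 0, 0, 0, 0.2, 0, 0, -0.8, 0, 0, 0, 0.2, 0, 0, -0.4, 0, 0, 0, 0.2, 0, 0, 0.2, 0, 0, 0, 0.2, -0.1, -0.3, 0.92, 0, 0, 0, 0.2, -0.3, -0.8, 0.92, 0, 0, 0])

```text
clock: 24.32
ee_pos: [0.5941, 0.1263, 0.2372]
tcp_rot: [0.004, 0.616, 0.788, 0.001]
ft_force: [1.1, -1.0, 0.3]
opening: 0.0547
```

```bash
sed -i 's/,(130,255,255))).items/,(130,255,255)),).items/; s/print(" case:").*/print(" case:")/' look.py; python3 look.py l2.png | grep -v "z0.040\|z0.041\|z0.039"
```

```text
scene
amber 0.444 -0.359 z0.027 30x32 yaw151 n89
amber 0.538 -0.368 z0.027 29x32 yaw142 n108
blue 0.467 -0.255 z0.026 26x15 yaw40 n40
blue 0.610 -0.358 z0.027 16x26 yaw172 n51
 case:
side
amber 0.534 -0.368 z0.028 33x29 yaw80 n72
amber 0.439 -0.361 z0.028 31x31 yaw95 n75
blue 0.459 -0.252 z0.028 31x14 yaw20 n24
blue 0.603 -0.356 z0.028 17x29 yaw174 n39
 case:
24.425 [0.5926 0.1231 0.2369] jaw 13.713268667883595
```

View pics/l2.png

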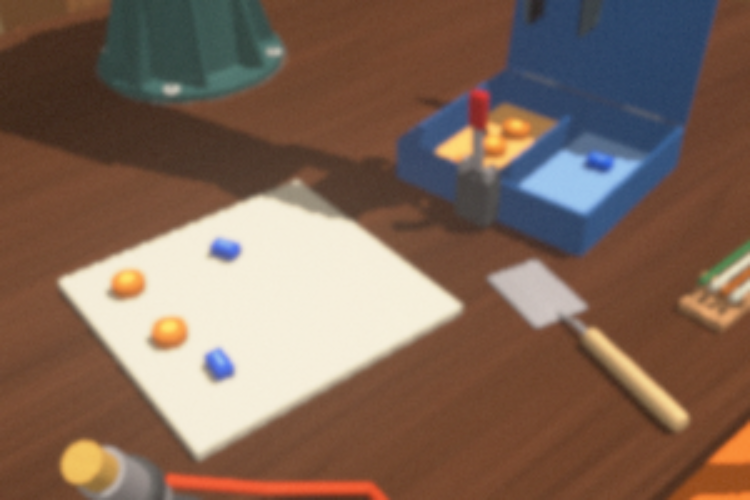

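The bar is in the pale blue compartment (about 600,160). Next bar: (0.463, -0.254).

Emit:
step_arm(motion=[0.3, -0.6, -1, 0, 0, 0, 0.03, 0.3, -0.6, -1, 0, 0, 0, 0.03, 0.3, -0.6, -1, 0, 0, 0, 0.03])

```text
clock: 24.8
ee_pos: [0.5192, 0.0014, 0.2372]
tcp_rot: [0.004, 0.581, 0.814, 0.0]
ft_force: [0.7, 0.1, 0.5]
opening: 0.0593
```

Emit:
step_arm(motion=[0.3, -0.45, -1, 0, 0, 0, 0, 0.3, -0.45, -1, 0, 0, 0, 0, 0.3, -0.45, -1, 0, 0, 0, 0])

```text
clock: 25.18
ee_pos: [0.4645, -0.1206, 0.2376]
tcp_rot: [0.005, 0.582, 0.813, 0.0]
ft_force: [-0.6, 0.5, -0.4]
opening: 0.0592
```

Emit:
step_arm(motion=[0.3, 0, -0.5, 0, 0, 0, 0, 0.3, 0, -1, -0.3, 0, 0, 0, 0.3, 0, -1, -0.8, 0, 0, 0, 0.3, 0, -1, -0.8, 0, 0, 0])

```text
clock: 25.68
ee_pos: [0.4629, -0.2392, 0.1383]
tcp_rot: [0.001, 0.582, 0.813, 0.0]
ft_force: [0.2, 1.0, 0.6]
opening: 0.0596
```

```bash
cat > wl.py <<'E'
from seg import *
f=optics.grab_frame("wrist"); show(objects(f)); s=readout.sense(); q=s["tcp_rot"]; print(np.round(s["ee_pos"],4),"jaw",np.degrees(np.arctan2(2*q[2]**2-1,2*q[1]*q[2])))
E
python3 wl.py
```

```text
amber 0.448 -0.348 z0.028 18x15 yaw12 n281
blue 0.462 -0.250 z0.028 31x18 yaw23 n792
[ 0.4642 -0.2395  0.1407] jaw 18.84900245392934
```

Emit:
step_arm(motion=[0.3, -0.01, -0.1, -0.4, 0, 0, 0.02, 0.3, -0.01, -0.1, -0.84, 0, 0, 0.02, 0.3, -0.01, -0.1, -0.84, 0, 0, 0.02, -1, -0.01, -0.1, -0.84, 0, 0, 0.02, -1, -0.01, -0.1, -0.84, 0, 0, 0.02, -1, -0.01, -0.1, -0.84, 0, 0, 0.02, -1, -0.01, -0.1, -0.84, 0, 0, 0.02, -1, -0.01, -0.1, -0.84, 0, 0, 0.02, -1, -0.01, -0.1, -0.5, 0, 0, 0.02, -1, 0, 0, 0, 0, 0, 0, -1, 0.2, 0.3, 0.7, 0, 0, 0, -1, 0.4, 0.8, 0.9, 0, 0, 0])

```text
clock: 27.22
ee_pos: [0.5021, -0.1682, 0.2342]
tcp_rot: [0.004, 0.583, 0.813, 0.001]
ft_force: [0.7, -0.1, -0.8]
opening: 0.0317
```

Emit:
step_arm(motion=[-1, 0.2, 0.5, 0, 0, 0, 0, -1, 0.5, 1, 0, 0, 0, 0, -1, 0.5, 1, 0, 0, 0, 0])

```text
clock: 27.6
ee_pos: [0.5632, -0.0454, 0.2348]
tcp_rot: [0.005, 0.581, 0.814, 0.001]
ft_force: [-1.0, -0.5, -0.3]
opening: 0.0319
```

Emit:
step_arm(motion=[-1, 0.3, 0.5, 0, 0, 0, -0.03, -1, 0.5, 1, 0, 0, 0, -0.03, -1, 0.5, 1, 0, 0, 0, -0.03])

```text
clock: 27.98
ee_pos: [0.6239, 0.0767, 0.2349]
tcp_rot: [0.005, 0.618, 0.786, 0.001]
ft_force: [0.0, -0.8, -0.8]
opening: 0.0318
```

Emit:
step_arm(motion=[-1, 0.05, 0.3, 0, 0, 0, 0, -1, 0.06, 0.59, -0.3, 0, 0, 0, -1, 0.06, 0.59, -0.85, 0, 0, 0, -1, 0.06, 0.59, -0.85, 0, 0, 0])

```text
clock: 28.48
ee_pos: [0.6281, 0.1461, 0.1292]
tcp_rot: [0.003, 0.618, 0.786, -0.002]
ft_force: [-0.4, -0.7, -0.5]
opening: 0.0322
```

Emit:
step_arm(motion=[-1, 0, 0, -0.4, 0, 0, 0, -1, 0, 0, -0.65, 0, 0, 0, -1, 0, 0, -0.77, 0, 0, 0, -1, 0, 0, -0.77, 0, 0, 0, 0.2, 0, 0, -0.77, 0, 0, 0, 0.2, 0, 0, -0.77, 0, 0, 0, 0.2, 0, 0, -0.4, 0, 0, 0, 0.2, 0, 0, 0.2, 0, 0, 0, 0.2, 0, -0.3, 0.95, 0, 0, 0, 0.2, 0, -0.8, 0.95, 0, 0, 0])

```text
clock: 29.72
ee_pos: [0.6293, 0.0706, 0.2369]
tcp_rot: [0.004, 0.617, 0.787, -0.0]
ft_force: [0.5, -0.1, -0.7]
opening: 0.0546
```

```bash
python3 look.py l3.png
```

```text
scene
amber 0.445 -0.360 z0.027 32x33 yaw133 n91
amber 0.538 -0.367 z0.028 31x33 yaw144 n110
blue 0.609 -0.358 z0.027 16x27 yaw172 n53
 case:
side
amber 0.534 -0.369 z0.028 30x30 yaw39 n70
amber 0.441 -0.361 z0.028 32x28 yaw4 n72
blue 0.604 -0.357 z0.028 17x28 yaw174 n38
 case:
29.825 [0.6298 0.0669 0.2373] jaw 13.490215707132048
```

Emit:
step_arm(motion=[0.3, 0, -1, 0, 0, 0, -0.06, 0.3, 0, -1, 0, 0, 0, -0.06, 0.3, 0, -1, 0, 0, 0, -0.06])

```text
clock: 30.2
ee_pos: [0.6297, -0.056, 0.2377]
tcp_rot: [0.005, 0.692, 0.722, -0.001]
ft_force: [1.0, 0.4, -0.6]
opening: 0.0592
```

Emit:
step_arm(motion=[0.3, -0.1, -1, 0, 0, 0, -0.06, 0.3, -0.1, -1, 0, 0, 0, -0.06, 0.3, -0.1, -1, 0, 0, 0, -0.06])

```text
clock: 30.58
ee_pos: [0.6175, -0.178, 0.2378]
tcp_rot: [0.005, 0.757, 0.653, -0.001]
ft_force: [-0.3, 0.6, 0.2]
opening: 0.0596
```

Emit:
step_arm(motion=[0.3, -0.1, -1, 0, 0, 0, 0, 0.3, -0.1, -1, 0, 0, 0, 0, 0.3, -0.1, -1, 0, 0, 0, 0])

```text
clock: 30.95
ee_pos: [0.6055, -0.2997, 0.2377]
tcp_rot: [0.005, 0.758, 0.652, -0.001]
ft_force: [-0.0, 0.6, -0.4]
opening: 0.0588
```

Emit:
step_arm(motion=[0.3, 0, -0.4, -0.4, 0, 0, 0, 0.3, 0, -0.4, -0.8, 0, 0, 0, 0.3, 0, -0.4, -0.8, 0, 0, 0])

```text
clock: 31.32
ee_pos: [0.6039, -0.3449, 0.138]
tcp_rot: [0.002, 0.758, 0.652, -0.002]
ft_force: [-0.4, -0.4, 0.4]
opening: 0.0592
```

```bash
python3 wl.py
```

```text
amber 0.771 -0.378 z0.020 44x9 yaw54 n374
amber 0.528 -0.355 z0.027 25x7 yaw36 n198
amber 0.442 -0.344 z0.026 26x7 yaw7 n130
blue 0.606 -0.355 z0.028 18x31 yaw171 n789
[ 0.6053 -0.3456  0.141 ] jaw -8.521740603910034
```

Emit:
step_arm(motion=[0.1, 0.01, -0.08, -0.4, 0, 0, 0, 0.1, 0.01, -0.08, -0.84, 0, 0, 0, 0.1, 0.01, -0.08, -0.84, 0, 0, 0, -1, 0.01, -0.08, -0.84, 0, 0, 0, -1, 0.01, -0.08, -0.84, 0, 0, 0, -1, 0.01, -0.08, -0.84, 0, 0, 0, -1, 0.01, -0.08, -0.84, 0, 0, 0, -1, 0.01, -0.08, -0.84, 0, 0, 0, -1, 0.01, -0.08, -0.5, 0, 0, 0, -1, 0, 0, 0, 0, 0, 0, -1, 0.1, 0.3, 0.7, 0, 0, 0, -1, 0.1, 0.8, 0.9, 0, 0, 0])

```text
clock: 32.88
ee_pos: [0.6171, -0.2707, 0.2383]
tcp_rot: [0.006, 0.758, 0.652, -0.001]
ft_force: [0.4, 0.7, 0.7]
opening: 0.0318
```

Emit:
step_arm(motion=[-1, 0, 0.5, 0, 0, 0, 0.05, -1, 0, 1, 0, 0, 0, 0.05, -1, 0, 1, 0, 0, 0, 0.05])

```text
clock: 33.25
ee_pos: [0.6169, -0.1473, 0.2394]
tcp_rot: [0.006, 0.704, 0.711, 0.0]
ft_force: [-0.9, -0.6, -0.1]
opening: 0.0315
```

Emit:
step_arm(motion=[-1, 0.1, 0.5, 0, 0, 0, 0.05, -1, 0.1, 1, 0, 0, 0, 0.05, -1, 0.1, 1, 0, 0, 0, 0.05])

```text
clock: 33.62
ee_pos: [0.6289, -0.0248, 0.24]
tcp_rot: [0.006, 0.644, 0.765, 0.001]
ft_force: [0.3, -1.3, -0.6]
opening: 0.0316
```

Emit:
step_arm(motion=[-1, 0.1, 0.4, 0, 0, 0, 0, -1, 0.1, 0.8, 0, 0, 0, 0, -1, 0.1, 0.8, 0, 0, 0, 0])

```text
clock: 34.0
ee_pos: [0.6412, 0.0723, 0.2404]
tcp_rot: [0.006, 0.644, 0.765, 0.001]
ft_force: [0.3, -1.2, -0.2]
opening: 0.0318
```

Emit:
step_arm(motion=[-1, 0, 0.19, -0.4, 0, 0, 0, -1, 0, 0.19, -0.9, 0, 0, 0, -1, 0, 0.19, -0.9, 0, 0, 0, -1, 0, 0.19, -0.9, 0, 0, 0])

```text
clock: 34.5
ee_pos: [0.6424, 0.0941, 0.1345]
tcp_rot: [0.007, 0.644, 0.765, 0.002]
ft_force: [0.2, 1.1, 0.7]
opening: 0.032
```

Emit:
step_arm(motion=[-1, 0, 0, -0.4, 0, 0, 0, -1, 0, 0, -0.65, 0, 0, 0, -1, 0, 0, -0.78, 0, 0, 0, -1, 0, 0, -0.78, 0, 0, 0, 0.2, 0, 0, -0.78, 0, 0, 0, 0.2, 0, 0, -0.78, 0, 0, 0, 0.2, 0, 0, -0.4, 0, 0, 0, 0.2, 0, 0, 0.2, 0, 0, 0, 0.2, 0.4, 0, 0.95, 0, 0, 0, 0.2, 0.8, 0, 1, 0, 0, 0])

```text
clock: 35.75
ee_pos: [0.7212, 0.0943, 0.2463]
tcp_rot: [0.008, 0.644, 0.765, 0.003]
ft_force: [0.9, -0.1, -0.6]
opening: 0.0546
```

Emit:
step_arm(motion=[0.2, 0, -0.7, 1, 0, 0, 0, 0.2, 0, -1, 1, 0, 0, 0, 0.2, 0, -1, 1, 0, 0, 0])

```text
clock: 36.12
ee_pos: [0.7212, -0.0272, 0.3693]
tcp_rot: [0.009, 0.644, 0.765, 0.003]
ft_force: [0.1, 0.1, -1.4]
opening: 0.0546
```

```bash
python3 look.py l4.png; python3 - <<'E'
import cv2,sys
from h import *
f=optics.grab_frame("side"); a=cv2.resize(f["image"][60:260,220:420],None,fx=2.5,fy=2.5); b=cv2.imread("pics/l4.png")[:500,250:550+0]
cv2.imwrite("pics/l4b.png",np.hstack([a,b]))
E
```

```text
scene
amber 0.745 -0.423 z0.033 26x7 yaw66 n36
amber 0.446 -0.361 z0.028 33x29 yaw74 n84
amber 0.539 -0.369 z0.028 29x29 yaw56 n98
 case:
side
amber 0.535 -0.369 z0.028 32x30 yaw68 n72
amber 0.440 -0.360 z0.028 33x31 yaw8 n84
 case:
36.225 [ 0.7223 -0.0288  0.3716] jaw 9.650513266274992
```

View pics/l4b.png

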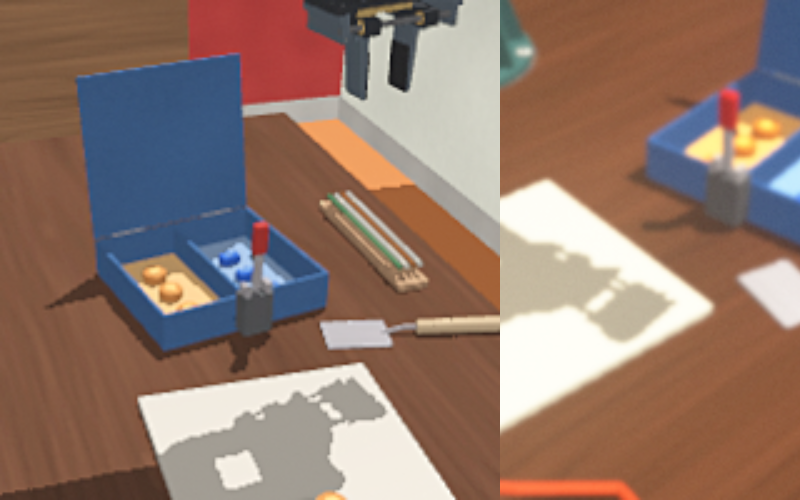

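The side view shows discs in the orange side at about (155,273) and (170,292), and bars at about (230,258) and (245,272), with the clamp in the way. I'll check the contents from above before shutting.

Emit:
step_arm(motion=[-1, -1, 0.5, 0.4, 0, 0.006, 0, -1, -1, 0.5, 0.4, 0, 0.006, 0, -1, -1, 0.5, 0.4, 0, 0.006, 0, -1, -1, 0.5, 0.4, 0, 0.006, 0])

```text
clock: 36.78
ee_pos: [0.6012, 0.0338, 0.4171]
tcp_rot: [0.003, 0.644, 0.765, -0.002]
ft_force: [-0.4, -0.0, -0.3]
opening: 0.0175
```

```bash
python3 - <<'E'
from seg import *
f=optics.grab_frame("wrist"); cv2.imwrite("pics/w2.png",f["image"])
show([o for o in objects(f,None,zmin=.012,zmax=.03,lim=(.4,.75,.02,.28))])
c=cloud(f); hsv=cv2.cvtColor(f["image"],cv2.COLOR_BGR2HSV)
m=(cv2.inRange(hsv,(100,90,20),(130,255,255))>0)&(c[...,2]>.05)&(c[...,2]<.06)&(c[...,0]>.3)&(c[...,0]<.85)&(c[...,1]>-.05)&(c[...,1]<.27)
r=cv2.minAreaRect(c[m][:,:2].astype(np.float32)*1000); print(r,np.round(cv2.boxPoints(r)))
s=readout.sense(); print(s["ee_pos"],s["tcp_rot"])
E
```

```text
amber 0.506 0.128 z0.021 35x151 yaw98 n1304
blue 0.446 0.124 z0.026 2x210 yaw98 n201
blue 0.633 0.151 z0.026 123x224 yaw99 n234
blue 0.621 0.201 z0.021 31x19 yaw11 n262
blue 0.629 0.147 z0.020 31x20 yaw13 n248
blue 0.644 0.093 z0.021 31x18 yaw10 n213
blue 0.569 0.028 z0.029 27x0 yaw9 n12
((570.4263305664062, 134.49307250976562), (260.65008544921875, 220.3206329345703), 8.904321670532227) [[425. 223.]
 [459.   5.]
 [716.  46.]
 [682. 263.]]
[0.6018435  0.03328671 0.41652226] [ 0.00248051  0.64450342  0.76459425 -0.00219771]
```

View pics/w2.png

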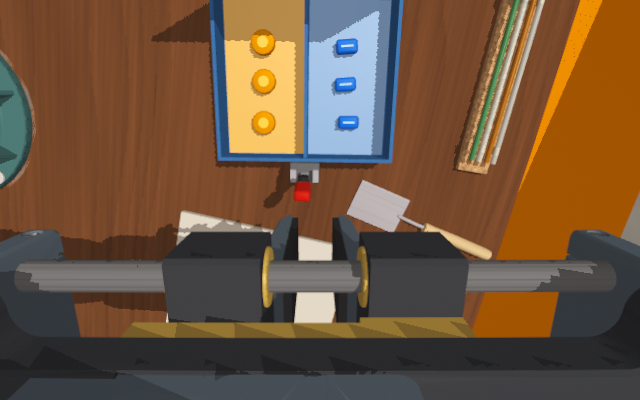

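The wrist view shows three discs (263, rows 42/81/123) and three bars (346, rows 46/84/122) packed. Now round behind the lid.

Emit:
step_arm(motion=[-1, -0.2, 1, 0, 0, 0, 0, -1, -0.2, 1, 0, 0, 0, 0, -1, -0.2, 1, 0, 0, 0, 0])

```text
clock: 37.2
ee_pos: [0.5779, 0.156, 0.4152]
tcp_rot: [0.002, 0.643, 0.766, -0.003]
ft_force: [-0.1, -0.1, -0.1]
opening: 0.0004
```

Emit:
step_arm(motion=[-1, -0.2, 1, 0, 0, 0, 0, -1, -0.2, 1, 0, 0, 0, 0, -1, -0.2, 1, 0, 0, 0, 0])

```text
clock: 37.58
ee_pos: [0.5541, 0.2784, 0.4137]
tcp_rot: [0.001, 0.642, 0.766, -0.003]
ft_force: [0.7, -0.1, 0.2]
opening: 0.0007
```

Emit:
step_arm(motion=[-1, -0.15, 0.7, 0, 0, 0, 0, -1, -0.15, 0.8, 0, 0, 0, 0, -1, -0.15, 0.8, 0, 0, 0, 0])

```text
clock: 37.95
ee_pos: [0.5368, 0.3751, 0.4124]
tcp_rot: [0.001, 0.642, 0.767, -0.004]
ft_force: [0.1, -1.2, -0.4]
opening: 0.0004
```

Emit:
step_arm(motion=[-1, 0, 0, -0.4, 0, 0, 0, -1, 0, 0, -0.8, 0, 0, 0, -1, 0, 0, -1, 0, 0, 0, -1, 0, 0, -1, 0, 0, 0])

```text
clock: 38.45
ee_pos: [0.537, 0.373, 0.2901]
tcp_rot: [0.001, 0.642, 0.766, -0.006]
ft_force: [-0.7, 0.3, 0.5]
opening: 0.0004
```

Emit:
step_arm(motion=[-1, 0.03, -0.2, -0.08, 0, 0, 0, -1, 0.06, -0.4, -0.1, 0, 0, 0, -1, 0.08, -0.55, -0.1, 0, 0, 0, -1, 0.11, -0.7, -0.1, 0, 0, 0, -1, 0.13, -0.85, -0.1, 0, 0, 0, -1, 0.155, -0.99, -0.1, 0, 0, 0, -1, 0.155, -0.99, -0.1, 0, 0, 0])

```text
clock: 39.33
ee_pos: [0.5557, 0.2529, 0.278]
tcp_rot: [0.001, 0.643, 0.766, -0.007]
ft_force: [-0.9, 0.4, 0.6]
opening: 0.0004
```

Emit:
step_arm(motion=[-1, 0.03, -0.18, -0.03, 0, 0, 0, -1, 0.065, -0.41, -0.11, 0, 0, 0, -1, 0.1, -0.63, -0.22, 0, 0, 0, -1, 0.13, -0.835, -0.37, 0, 0, 0])

```text
clock: 39.83
ee_pos: [0.5715, 0.1517, 0.2333]
tcp_rot: [0.001, 0.643, 0.766, -0.006]
ft_force: [0.8, 2.4, 0.3]
opening: 0.0007
```

```bash
cat > lid.py <<'E'
from h import *
import sys
f=optics.grab_frame("scene"); g=optics.grab_frame("side")
if len(sys.argv)>1: cv2.imwrite("pics/"+sys.argv[1],np.hstack([cv2.resize(f["image"][60:260,300:500],None,fx=2,fy=2),cv2.resize(g["image"][60:260,220:420],None,fx=2,fy=2)]))
C=np.array([.568,.145]); ex=np.array([-.155,.988]); ey=np.array([-.988,-.155])
for f in(f,g):
    c=cloud(f); hsv=cv2.cvtColor(f["image"],cv2.COLOR_BGR2HSV); m=(cv2.inRange(hsv,(100,90,20),(130,255,255))>0)&(c[...,2]>.05)&(c[...,2]<.4)
    p=c[m]; d=p[:,:2]-C; cx=d@ex; cy=d@ey; k=(abs(cx)<.2)&(abs(cy)<.13)
    print("blue z pctl",np.round(np.percentile(p[k,2],[5,50,95,99]),3),[ (round(a,2),round(float(np.median(p[k&(abs(cx-a)<.015),2])),3)) for a in np.arange(-.1,.2,.05) if (k&(abs(cx-a)<.015)).sum()>5])
s=readout.sense(); print(s["clock"],np.round(s["ee_pos"],4),np.round(s["ft_force"],1))
E
python3 lid.py lid1.png
```

```text
blue z pctl [0.053 0.141 0.228 0.234] [(np.float64(-0.1), 0.054), (np.float64(-0.05), 0.232), (np.float64(0.0), 0.189), (np.float64(0.05), 0.135), (np.float64(0.1), 0.077)]
blue z pctl [0.052 0.144 0.228 0.231] [(np.float64(-0.1), 0.055), (np.float64(-0.05), 0.226), (np.float64(0.0), 0.181), (np.float64(0.05), 0.127), (np.float64(0.1), 0.074)]
39.925 [0.5705 0.1507 0.2317] [-1.  -0.4  0. ]
```

View pics/lid1.png

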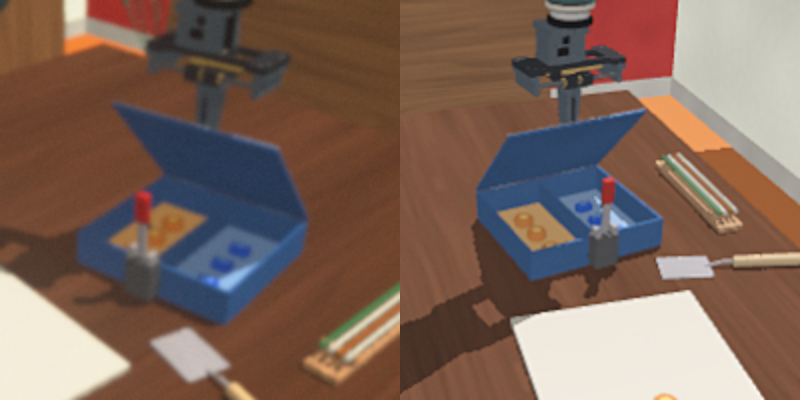

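Lid at about 0.85 rad and following the fingertips. Continuing down.

Emit:
step_arm(motion=[-1, 0.03, -0.18, -0.17, 0, 0, 0, -1, 0.06, -0.37, -0.43, 0, 0, 0, -1, 0.08, -0.5, -0.73, 0, 0, 0, -1, 0.09, -0.55, -0.89, 0, 0, 0, -1, 0.09, -0.55, -0.89, 0, 0, 0])

```text
clock: 40.55
ee_pos: [0.5809, 0.0848, 0.1242]
tcp_rot: [-0.001, 0.643, 0.766, -0.009]
ft_force: [-0.3, 0.3, 0.9]
opening: 0.0003
```

Emit:
step_arm(motion=[-1, 0, -0.02, -0.1, 0, 0, 0, -1, 0, -0.04, -0.2, 0, 0, 0, -1, 0, -0.04, -0.27, 0, 0, 0, -1, 0, -0.04, -0.31, 0, 0, 0])

```text
clock: 41.05
ee_pos: [0.5807, 0.0801, 0.0865]
tcp_rot: [-0.001, 0.643, 0.766, -0.009]
ft_force: [-6.7, -1.9, 38.3]
opening: 0.0007
```

Emit:
step_arm(motion=[-1, 0, 0, 0.1, 0, 0, 0, -1, 0, 0, 0.4, 0, 0, 0, -1, 0, 0, 1, 0, 0, 0, -1, 0, 0, 1, 0, 0, 0])

```text
clock: 41.55
ee_pos: [0.5828, 0.0803, 0.2112]
tcp_rot: [0.002, 0.643, 0.766, -0.006]
ft_force: [0.2, -0.4, -0.7]
opening: 0.0004
```

```bash
python3 lid.py; python3 - <<'E'
from h import *
C=np.array([.568,.145]); ex=np.array([-.155,.988]); ey=np.array([-.988,-.155])
for n in("scene","side"):
    c=cloud(optics.grab_frame(n)); d=c[...,:2]-C; cx=d@ex; cy=d@ey
    k=(cx<-.1)&(cx>-.2)&(abs(cy)<.03)&(c[...,2]>.08)&(c[...,2]<.2)
    z=c[...,2]
    print([(a,np.round([np.median(cx[k&(abs(z-a)<.01)]),np.median(cy[k&(abs(z-a)<.01)])],3)) for a in(.09,.11,.13,.15,.165)], z[k].max())
E
```

```text
blue z pctl [0.059 0.063 0.066 0.066] [(np.float64(-0.1), 0.062), (np.float64(-0.05), 0.062), (np.float64(0.0), 0.064), (np.float64(0.05), 0.064), (np.float64(0.1), 0.064)]
blue z pctl [0.056 0.063 0.065 0.067] [(np.float64(-0.1), 0.063), (np.float64(-0.05), 0.063), (np.float64(0.0), 0.063), (np.float64(0.05), 0.063), (np.float64(0.1), 0.06)]
41.65 [0.5813 0.0802 0.2081] [-0.6  0.9 -0.7]
[(0.09, array([-0.144, -0.001])), (0.11, array([-0.146, -0.002])), (0.13, array([-0.148, -0.003])), (0.15, array([-0.15 , -0.006])), (0.165, array([-0.15 , -0.003]))] 0.17573778861509448
[(0.09, array([-0.139,  0.003])), (0.11, array([-0.142,  0.004])), (0.13, array([-0.144,  0.005])), (0.15, array([-0.146,  0.004])), (0.165, array([-0.147,  0.003]))] 0.17496675039738063
```

Both cameras put the lid flat at about 63 mm, so it is shut. Next is the clamp: over it, down behind it, then push.

Emit:
step_arm(motion=[-1, 0, 0, 0.5, 0, 0, 0, -1, 0, -0.2, 0.5, 0, 0, 0, -1, 0.1, -0.65, 0.5, 0, 0, 0, -1, 0.1, -0.65, 0.5, 0, 0, 0])

```text
clock: 42.25
ee_pos: [0.5919, -0.0004, 0.2639]
tcp_rot: [-0.002, 0.644, 0.765, -0.01]
ft_force: [-0.3, 1.2, -1.0]
opening: 0.0004
```

Emit:
step_arm(motion=[-1, 0.07, -0.4, 0, 0, 0, 0, -1, 0.07, -0.65, 0, 0, 0, 0, -1, 0.07, -0.65, -0.4, 0, 0, 0, -1, 0.07, -0.65, -0.75, 0, 0, 0, -1, 0.07, -0.65, -0.75, 0, 0, 0])

```text
clock: 42.88
ee_pos: [0.5978, -0.0775, 0.17]
tcp_rot: [-0.005, 0.644, 0.765, -0.012]
ft_force: [-0.2, 1.6, 0.8]
opening: 0.0007
```

Emit:
step_arm(motion=[-1, -0.02, 0.3, 0.06, 0, 0, 0, -1, -0.06, 0.53, 0.06, 0, 0, 0, -1, -0.09, 0.71, 0.05, 0, 0, 0, -1, -0.12, 0.89, 0, 0, 0, 0, -1, -0.12, 0.89, 0, 0, 0, 0])

```text
clock: 43.5
ee_pos: [0.5829, 0.0305, 0.1696]
tcp_rot: [-0.006, 0.644, 0.765, -0.012]
ft_force: [-0.8, -0.2, 0.5]
opening: 0.0004
```

Emit:
step_arm(motion=[-1, -0.025, 0.16, -0.12, 0, 0, 0, -1, -0.045, 0.28, -0.29, 0, 0, 0, -1, -0.05, 0.34, -0.41, 0, 0, 0, -1, -0.055, 0.355, -0.5, 0, 0, 0, -1, -0.055, 0.355, -0.54, 0, 0, 0])

```text
clock: 44.12
ee_pos: [0.5759, 0.0733, 0.1045]
tcp_rot: [-0.006, 0.644, 0.765, -0.013]
ft_force: [-19.0, 4.4, 50.4]
opening: 0.0005
```

```bash
python3 lid.py c1.png
```

```text
blue z pctl [0.058 0.063 0.066 0.158] [(np.float64(-0.1), 0.062), (np.float64(-0.05), 0.062), (np.float64(0.0), 0.063), (np.float64(0.05), 0.064), (np.float64(0.1), 0.064)]
blue z pctl [0.056 0.063 0.065 0.104] [(np.float64(-0.1), 0.063), (np.float64(-0.05), 0.063), (np.float64(0.0), 0.063), (np.float64(0.05), 0.063), (np.float64(0.1), 0.06)]
44.225 [0.5758 0.0733 0.1052] [-7.7  4.7 11.2]
```

View pics/c1.png

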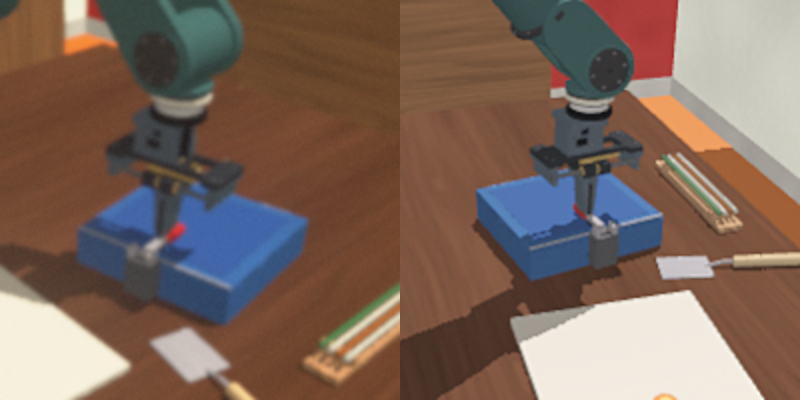

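The clamp is down (red grip at about 175,235 and 580,212), and the force shows it on its stop. Backing away and checking.

Emit:
step_arm(motion=[-1, 0, 0, 0.2, 0, 0, 0, -1, 0, 0, 0.6, 0, 0, 0, -1, 0, 0, 1, 0, 0, 0, -1, 0, 0, 1, 0, 0, 0])

```text
clock: 44.72
ee_pos: [0.5778, 0.0731, 0.2288]
tcp_rot: [-0.004, 0.644, 0.765, -0.011]
ft_force: [0.3, 0.9, -0.6]
opening: 0.0006
```

Emit:
step_arm(motion=[-1, 0, -0.5, 0.5, 0, 0, 0, -1, 0, -1, 1, 0, 0, 0, -1, 0, -1, 1, 0, 0, 0, -1, 0, -1, 1, 0, 0, 0])

```text
clock: 45.22
ee_pos: [0.5786, -0.0491, 0.3505]
tcp_rot: [-0.003, 0.645, 0.764, -0.01]
ft_force: [-0.2, 0.3, -0.1]
opening: 0.0002
```

```bash
python3 lid.py; python3 - <<'E'
from seg import *
C=np.array([.568,.145]); ex=np.array([-.155,.988]); ey=np.array([-.988,-.155])
for n in("scene","side","wrist"):
    f=optics.grab_frame(n); c=cloud(f); d=c[...,:2]-C; cx=d@ex; cy=d@ey; z=c[...,2]
    hsv=cv2.cvtColor(f["image"],cv2.COLOR_BGR2HSV); red=cv2.inRange(hsv,(0,120,60),(8,255,255))|cv2.inRange(hsv,(172,120,60),(180,255,255))
    k=(red>0)&(abs(cx+.06)<.06)&(abs(cy)<.04)&(z<.2)&(z>.04)
    print(n,k.sum(),"red cx",np.round(np.percentile(cx[k],[5,50,95]),3) if k.any() else "", "z near/far end",[np.round(np.percentile(z[k&(abs(cx-a)<.012)],90),3) for a in(-.07,-.045) if (k&(abs(cx-a)<.012)).any()])
    show(objects(f,c)); m=(z>.03)&(z<.1)&(c[...,0]>.3)&(c[...,0]<.6)&(c[...,1]<-.48)&(c[...,1]>-.7)
    if m.any(): print("mug",np.round(np.median(c[m],0),3))
    if n=="wrist": cv2.imwrite("pics/w3.png",f["image"])
s0=np.load("scene0.npy");z=s0[...,2];m=(z>.03)&(z<.1)&(s0[...,0]>.3)&(s0[...,0]<.6)&(s0[...,1]<-.48)&(s0[...,1]>-.7);print("mug start scene",np.round(np.median(s0[m],0),3))
E
```

```text
blue z pctl [0.059 0.063 0.066 0.066] [(np.float64(-0.1), 0.062), (np.float64(-0.05), 0.062), (np.float64(0.0), 0.063), (np.float64(0.05), 0.064), (np.float64(0.1), 0.064)]
blue z pctl [0.056 0.063 0.065 0.066] [(np.float64(-0.1), 0.062), (np.float64(-0.05), 0.063), (np.float64(0.0), 0.063), (np.float64(0.05), 0.063), (np.float64(0.1), 0.06)]
45.325 [ 0.5774 -0.0472  0.3476] [ 0.1 -0.7 -0.7]
scene 53 red cx [-0.078 -0.061 -0.044] z near/far end [np.float64(0.081), np.float64(0.08)]
amber 0.750 -0.415 z0.026 46x7 yaw63 n36
amber 0.444 -0.359 z0.028 31x33 yaw150 n89
amber 0.538 -0.368 z0.028 33x31 yaw1 n104
mug [ 0.428 -0.538  0.067]
side 40 red cx [-0.079 -0.064 -0.045] z near/far end [np.float64(0.081), np.float64(0.081)]
amber 0.535 -0.368 z0.028 31x30 yaw83 n66
amber 0.440 -0.361 z0.028 31x32 yaw161 n76
mug [ 0.407 -0.548  0.066]
wrist 684 red cx [-0.079 -0.059 -0.041] z near/far end [np.float64(0.081), np.float64(0.081)]
mug start scene [ 0.428 -0.538  0.068]
```

View pics/w3.png

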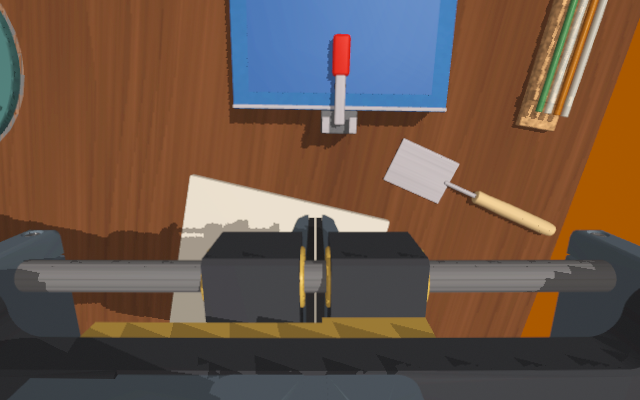

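The wrist view shows the lid shut and the clamp lying over it (grip at 342,55). The grip's top is level at 81 mm, against 80 mm expected. The mug hasn't moved, and the two spare discs are on the board.

```bash
python3 -c "
from plant import robot
print(robot.finish_job())"
```

```text
the job is handed in; nothing more can be done
None
```

The case is packed, shut and clamped, and the job was handed in at about 45 s on the robot's clock. `finish_job` gives no verdict, so the points below are my own checks.

- **Packing:** Three amber discs went into the orange compartment and all three blue bars present into the pale blue one. A wrist picture from above, taken just before shutting the lid, showed all six in place. No grasp slipped, and I saw none of the glass knocked aside.
- **Lid:** I pushed it shut before touching the clamp. Two cameras put its top flat at about 63 mm, against the nominal 61 mm. The difference is within camera error.
- **Clamp:** It lies flat over the lid. The top of the red grip is level at 81 mm, against 80 mm nominal.
- **Forces:** Readings at the end of each move peaked at about 38 N pressing the lid and about 54 N pressing the clamp. Both were through the fingertips, under the 120 N wrist limit.
- **Left alone:** The two spare discs are still on the board, and the mug has not moved to within 1 mm.

No check failed. The only disagreement was that the colour search sometimes reported a stray "amber" patch off the board, near (0.75, -0.42). Its size and place fit the burner stand rather than glass.

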